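Shim the short foot of a platform shaker so that it stops rocking

TASK

The platform shaker rocks because its front right screw foot has seized too high: pack that foot with the grey shims so that the shaker stands firm with its weight on all four feet. Slide the taper shim in under the foot until it is just snug, never driving it hard enough to jack the shaker up; where the gap is too high for the taper alone, slide the flat shim in first and the taper on top of it. Then press down firmly on that corner to check that it no longer gives, and let go, without shoving the shaker along or upsetting the other things on the bench.

Things in the scene. Friction and masses are not known exactly. Their poses are not given: they have to be found in the camera images.
- shaker: Low white platform shaker, loose, 2.2-3.0 kg. Origin: centre of its footprint, on the bench; x to its back, y to its left; front (display, two knobs) faces the robot. Grey base plate 222 (x) x 242 (y) x 8 mm, its underside 18 mm up; housing 160 x 180 mm to z = 65 mm; platform and rails to 96 mm. It rests on three good feet; 3 to 5 N down on the short foot's head rocks it.
- short_corner (a point): On the short (front right) foot's axis, on the base plate's top, 26 mm up; shaker frame (-97, -107) mm, 14 mm inside the plate's front and right edges. This foot is seized 3 to 12 mm too high (unknown): its glide hangs that far off the bench and its 17 mm wide steel hex head, the place to press, tops out at 39 mm plus that. Glide: black, 25 mm wide, bottom domed (radius 14 mm).
- good_corner (a point): On the axis of the good front left foot, base plate's top, 26 mm up; shaker frame (-97, 107) mm; the other good feet stand at the back, (97, 107) and (97, -107) mm. Good feet: glide on the bench, hex head's top at 39 mm. The weight leans a little to the back left. A shim that lifts the short foot with more than 6 N is driven too hard; a little more unloads this foot and the back right one and it rocks again.
- taper_shim: Loose grey plastic taper shim, 90 x 26 mm, 30 g. Origin: centre of the flat underside; x towards the thin tip. The top rises evenly from 1.8 mm at the tip to 8.6 mm at x = 0 (0.15 per mm), then level to the grip block. Suits gaps of 2.1 to 8.4 mm. Friction 0.5-0.7: when snug, a push of about 5 N along it puts about 3 N on the foot, and it stays there; pushed with over 9 N it jacks the foot up.
- taper_tip (a point): The middle of the taper shim's thin edge, on its underside; 45 mm ahead (x) of the shim's origin.
- taper_grip (a point): Centre of the taper shim's ribbed grip block, 8 mm above the underside, 33 mm behind (-x) the origin. Block 24 long (x), 26 wide (y), 16 mm high: pinch it across the 26 mm.
- flat_shim: Loose flat grey plastic shim plate, 75 x 30 x 5 mm, 20 g, with a 6 mm hole near one end. Origin: centre of its underside; x along its length, z up; the hole is at x = -30 mm. Pinch it across its 30 mm width. It goes under the taper where the gap is more than about 8 mm; it takes up 5 mm of the gap, and what is left must be at least 2.1 mm for the taper to enter.
- wrench: Bystander, loose: open-ended wrench 147 x 24 mm. Origin: centre of its underside.
- fitting_box: Bystander, loose: small white carton 50 x 75 x 28 mm. Origin: centre of its underside.
- hexkey_set: Bystander, loose: folding hex key block 26 x 88 x 22 mm. Origin: centre of its underside.
- beaker_100: Bystander, loose: clear beaker, 55 mm wide, 68 mm high. Origin: centre of its underside.
- forceps: Bystander, loose: thin forceps 122 x 13 mm. Origin: centre of its underside.
- timer: Bystander, loose: bench timer 62 x 66 x 18 mm. Origin: centre of its underside.
There are look-alikes about, which are no part of the job. Of the things that look like the flat_shim, take the one that is farthest to the robot's right at the start.

How it is judged:
By the outcome, as a careful person would: the job done as asked, in the order asked, and still so for the second after the job is handed in, with the robot touching nothing.
It also fails if it takes over 72 s, if anything falls off the work surface, if the arm or the gripper's body presses on something with over 40 N, if the wrist force passes 120 N, or if a joint passes its speed limit or range.

ROBOT

A 7-joint arm with a two-finger parallel gripper is mounted at the origin on a cart in front of the work surface, level with it; the furniture and walls round the work are solid. World frame = base frame: x ahead of the robot, y to its left, z up, the work surface at z = 0. Lengths are in mm, angles in rad, forces in N, time in s.
With the tool pointing down it reaches from about 400 to 875 mm from the base axis. Payload 4.4 kg.
Tool frame: the origin (TCP) lies on the centre line of the jaws, within the pads' length; the fingertips stand 25 mm ahead of it and the grasp point (between the pads) lies 6 mm ahead of it (ctrl.finger_overhang is the distance from the TCP to the fingertips, in mm); z points along the fingers, y is the line along which they close (so a half turn about z gives the same grasp; the last joint's range is limited). The gripper opens to 85 mm and grips with 20 to 120 N. Pads are 22 mm wide; open, the fingers measure 114 mm over their backs; the gripper's body (76 mm by 85 mm) begins 54 mm behind the grasp point. The pads swing forward as they close: fully open they stand 13 mm farther back than shut.
Start: joints at [1.195, 0.628, 0.038, 1.517, -0.027, 0.996, -0.02], TCP at [198.191, -619.062, 256.313] pointing down, gripper open.
Joint ranges: [-3.06, 3.06], [-0.37, 2.12], [-1.25, 1.32], [0.18, 2.47], [-1.1, 4.24], [0.23, 1.98], [-2.94, 2.94]. Speed limits (rad/s): [2.57, 2.57, 3.14, 3.14, 3.14, 3.14, 3.14].

INTERFACE

Orientations are given as [roll, pitch, yaw] about the fixed x, y, z axes, in that order (R = Rz(yaw) Ry(pitch) Rx(roll)).
In Python, from cell import ctrl gives the robot as it stands. The module is installed in compiled form; this text tells all that it offers.
- The arm moves only by the tool play_rows, never from a script. Its argument "targets" is a list of rows, each a list of 5 numbers: the closure, from 0 (fully open) to 1 (shut), then the shift along the tool's x, y, z in cm, then the turn about the tool's z in degrees. In form: [[gripper, dx, dy, dz, spin], ...]. A call has 1 to 10 rows; each row is the pose to reach, as a shift and turn from the pose commanded when the call began, along the tool's axes at that moment; what a row does not reach only later rows make up. A row lasts 1/10 s, in which the tool goes at most 50 mm and 8.59 degrees, less where a joint would pass 70% of its speed; a pose out of reach is approached as far as the arm can. A call with a gripper value outside its range is refused whole. The fingers move at their own pace and stop on an object; the grip force is fixed at half the most. Time passes only in rows, so rows that repeat a pose let the fingers close. It gives the time, the measured TCP pose, the force, the opening and the grip force at its end, in the units of the state.
- ctrl.read_state(): the state, without advancing time (a new reading comes with each control period).
- ctrl.get_image(name): name is "scene" or "top"; returns (picture, depth): 480x640x3 uint8, red, green, blue; 480x640 float32, mm along the optical axis (not along the pixel's ray), 0 where there is no reading.
- ctrl.calibration(name): a dict with "vfov" (degrees; the focal length in pixels is half the picture's height over the tangent of half this angle, whatever the lens; pixels are square), "cx", "cy" (the principal point, pixels), "extrinsics" (4x4, takes a point from camera to world coordinates). Camera axes: x right, y down, z forward; pixel columns grow to the right and rows downward; lengths in mm; the calibration is good to about 2 mm. A picture is of the moment at which its call begins. calibration takes no time and is no camera call.
- ctrl.finish_job(): hands the job in; it is judged then, once.
Trained networks look in the newest picture that a camera, given by its name, has taken for a name from the list of things; names that differ only in an ending like _2 or _b are one class to them, and where a whole thing is asked for, a point or a joint stands for the part that bears it (a point fixed in the world has none). Each returns a list of dicts, best first, with "confidence" (0 to 1); they miss things now and then, are a little off and sometimes report something else, mostly with a low value. They report only what shows in the picture. A call takes as long as a camera call. They do not tell look-alikes from the thing itself.
- ctrl.search_frame(camera, name): "bbox" ([left, top, right, bottom] in pixels, round what is visible of it).
- ctrl.trace(camera, name): "pixels" (480x640 bool, what is visible of it) and "bbox" ([left, top, right, bottom] in pixels, round what is visible of it).
The state is a dict: "clock": time; "qpos": joint angles; "qd": joint speeds; "tau": joint torques, N m; "eef_pos": TCP position; "tool_rot": TCP orientation; "force": force on the tool from outside, world axes, zero at the start; "torque": the same for the moment, N m; "width": finger opening in mm; "gripper_force": force on a finger pad.
Only numpy, scipy, OpenCV 4.12 (cv2) and the standard library are available. Lean on these libraries where they do the work, as an engineer would, in place of code of your own. Each camera call takes 0.05 s, during which the arm holds its last target. There are 200 camera calls.

## Working session

There is one attempt and no reset: what is moved stays moved. The work goes in short steps, Python scripts to look and compute and a tool call to move; the robot and the scene stay as the last step left them, time stands still between calls to the robot, and variables do not carry over. Pictures are saved under pics/ and viewed, at most 10 in all, crops included, and the job is handed in when it is done.

Besides the shell and the picture viewer there is one more tool, called after "Request:" as name([rows], argument=value, ...), one row to a line, values as JSON. play_rows: Moves the arm, as the interface text tells. Its arguments: {"type":"object","properties":{"targets":{"type":"array"}},"required":["targets"]}

```bash
mkdir -p pics
cat > h.py <<'E'
import numpy as np, cv2
from cell import ctrl
from scipy.spatial.transform import Rotation as R
def K(n):
    c=ctrl.calibration(n); f=240/np.tan(np.radians(c["vfov"])/2); return f,c["cx"],c["cy"],np.array(c["extrinsics"])
def cloud(n,d):
    f,cx,cy,E=K(n); v,u=np.mgrid[:480,:640]
    P=np.stack([(u-cx)/f*d,(v-cy)/f*d,d],-1)
    W=P@E[:3,:3].T+E[:3,3]; W[d==0]=np.nan; return W
def pix(n,p):
    f,cx,cy,E=K(n); q=E[:3,:3].T@(np.array(p,float)-E[:3,3]); return f*q[0]/q[2]+cx,f*q[1]/q[2]+cy
def ray(n,u,v,z):
    f,cx,cy,E=K(n); d=E[:3,:3]@np.array([(u-cx)/f,(v-cy)/f,1]); o=E[:3,3]; return o+d*(z-o[2])/d[2]
def save(n,im): cv2.imwrite("pics/"+n,im[...,::-1])
E
python3 - <<'E'
from h import *
s=ctrl.read_state();print(s)
for n in("top","scene"):
    im,d=ctrl.get_image(n);save(n+"0.png",im);np.savez(n+"0.npz",im=im,d=d);W=cloud(n,d)
    print(n,K(n)[0],K(n)[3].round(2).tolist())
    for t in("shaker","taper_shim","taper_grip","flat_shim","wrench","fitting_box","hexkey_set","beaker_100","forceps","timer"):
        for r in ctrl.trace(n,t)[:4]:
            m=r["pixels"]; 
            print(t,round(r["confidence"],2),np.round(r["bbox"]),np.nanmedian(W[m],0).round() if m.any() else None)
E
```

```text
{'clock': 0.0, 'qpos': array([ 1.19517037,  0.6293485 ,  0.03843426,  1.51836789, -0.0270105 ,
        0.9962806 , -0.01999813]), 'qd': array([-0.00069797,  0.0005864 , -0.00204424, -0.0019729 ,  0.00140539,
        0.00014133, -0.00020724]), 'tau': array([ 1.85593290e-04, -5.63409877e+01,  1.22645114e+00, -1.93446279e+01,
        1.11194554e-02,  1.04336848e-02, -2.37191514e-06]), 'eef_pos': array([ 198.04102381, -618.49495401,  255.38739131]), 'tool_rot': array([-3.13970602e+00,  1.16259530e-05,  3.09828357e-01]), 'force': array([ 0.51668592, -0.59848125, -0.49674806]), 'torque': array([0.03998768, 0.03815078, 0.0162705 ]), 'gripper_force': 0.0, 'width': 85.41209479538351}
top 483.1231153123735 [[0.02, -1.0, 0.09, 433.11], [-1.0, -0.02, 0.03, -93.93], [-0.03, -0.09, -1.0, 1159.01], [0.0, 0.0, 0.0, 1.0]]
shaker 0.92 [187. 133. 289. 233.] [674. 131.  67.]
taper_shim 0.86 [442. 242. 460. 281.] [ 505. -363.    8.]
taper_grip 0.92 [441. 239. 455. 283.] [ 503. -363.    8.]
flat_shim 0.91 [376. 250. 394. 280.] [ 495. -214.    5.]
flat_shim 0.85 [330. 198. 343. 230.] [615. -96.   5.]
flat_
[... 756 characters left out ...]
 279. 420. 290.] [ 482. -364.    6.]
taper_shim 0.35 [246. 188. 346. 236.] [628. 108.  55.]
taper_grip 0.75 [395. 275. 423. 294.] [ 477. -364.    7.]
flat_shim 0.67 [248. 186. 343. 236.] [628. 110.  57.]
flat_shim 0.64 [338. 239. 356. 252.] [608. -96.   3.]
flat_shim 0.42 [310. 260. 337. 268.] [ 474. -109.    3.]
wrench 0.42 [201. 238. 248. 244.] [444. 178.   3.]
fitting_box 0.78 [413. 294. 448. 315.] [ 403. -467.   24.]
hexkey_set 0.65 [445. 283. 466. 303.] [ 504. -495.   16.]
hexkey_set 0.27 [392. 279. 419. 291.] [ 483. -363.    7.]
beaker_100 0.62 [182. 215. 203. 238.] [392. 314.  42.]
forceps 0.46 [332. 290. 377. 301.] [ 369. -281.    4.]
timer 0.74 [203. 222. 224. 230.] [479. 316.  13.]
```

Run:
```python
from h import *
im=np.load("top0.npz")["im"]
c=im[110:330,120:530]; save("c1.png",cv2.resize(c,None,fx=1.95,fy=1.95,interpolation=cv2.INTER_CUBIC))
```

```text
(no output)
```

View pics/c1.png

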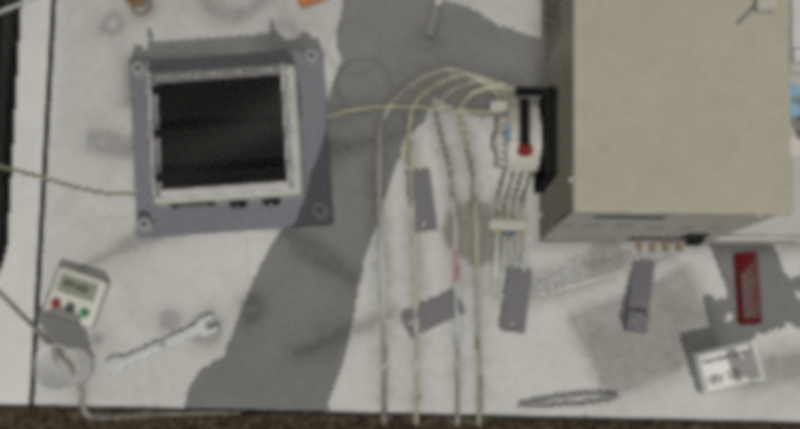

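Run:
```python
from h import *
ds=[ctrl.get_image("top")[1] for _ in range(6)]
d=np.median(ds,0); print("noise",np.nanstd(np.array(ds)[:,150:220,380:420],0).mean())
np.save("d.npy",d); W=cloud("top",d)
print("bench z",np.nanmedian(W[265:300,395:430,2]),np.nanmedian(W[250:300,260:290,2]), np.nanmedian(W[150:220,290:310,2]))
# plate top
m=(abs(W[...,2]-26)<4)&(W[...,0]>520)&(W[...,0]<820)&(W[...,1]>-20)&(W[...,1]<300)
m=cv2.morphologyEx(m.astype(np.uint8),cv2.MORPH_OPEN,np.ones((3,3)))
P=W[m>0]; r=cv2.minAreaRect(P[:,:2].astype(np.float32)); print("plate",r,P[:,2].mean())
A=np.c_[P[:,:2],np.ones(len(P))]; print("plane",np.linalg.lstsq(A,P[:,2],rcond=None)[0])
# low items
for n,(u0,v0,u1,v1) in dict(flatR=(370,243,400,286),taper=(434,236,466,288),flatB=(324,192,350,236),flatC=(318,256,366,290)).items():
    im=np.load("top0.npz")["im"].astype(int)[v0:v1,u0:u1]; w=W[v0:v1,u0:u1]
    mm=(w[...,2]>2.5)&(w[...,2]<20)
    q=w[mm]; r=cv2.minAreaRect(q[:,:2].astype(np.float32)); print(n,r,q[:,2].min(),np.percentile(q[:,2],[50,90,99]).round(1))
# cables
z=W[110:330,280:400,2]; print("cable z", np.nanpercentile(z,[50,90,95,99,100]))
vis=np.clip(np.nan_to_num(W[110:330,120:530,2])*2,0,255).astype(np.uint8)
cv2.imwrite("pics/z.png",cv2.applyColorMap(cv2.resize(vis,None,fx=1.95,fy=1.95,interpolation=0),cv2.COLORMAP_JET))
```

```text
noise 9.914384
bench z 0.6404281535762948 0.03265945452039887 0.18304770180736796
plate ((684.2365112304688, 140.1318817138672), (221.57252502441406, 241.6920623779297), 4.929618835449219) 25.374990795248657
plane [ 6.25555249e-04 -9.73923274e-04  2.50819521e+01]
flatR ((499.10113525390625, -213.54779052734375), (93.68335723876953, 68.98014068603516), 0.2517434060573578) 2.5230789260278925 [5.4 6.9 8.2]
taper ((500.55328369140625, -367.68060302734375), (115.38265991210938, 73.4503402709961), 2.8379158973693848) 2.5017842841575657 [ 8.5 17.1 19. ]
flatB ((616.0023803710938, -94.58956146240234), (58.36576461791992, 107.78853607177734), 86.7674789428711) 2.587694264973379 [5.2 6.4 7.7]
flatC ((473.0913391113281, -111.42068481445312), (78.74079895019531, 112.32496643066406), 1.1502220630645752) 2.543293214671394 [5.4 6.8 8.3]
cable z [  0.59723572   8.85541372  37.76231308 159.93018502 176.49040903]
```

View pics/z.png

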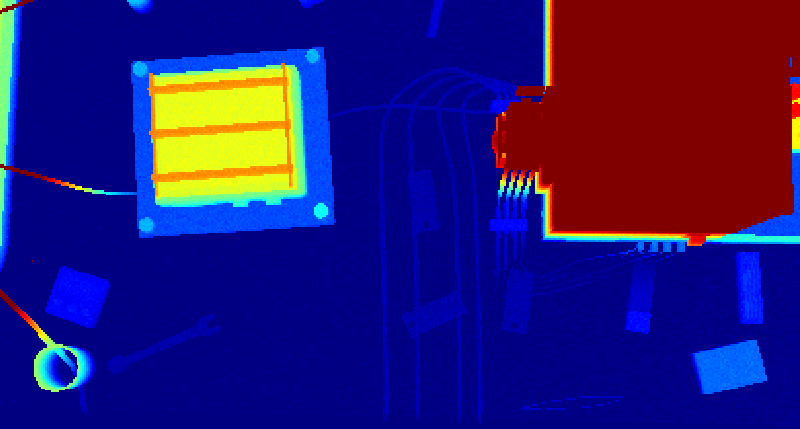

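Run:
```python
from h import *
d=np.load("d.npy"); W=cloud("top",d)
def rect(u0,v0,u1,v1,lo,hi):
    w=W[v0:v1,u0:u1]; m=((w[...,2]>lo)&(w[...,2]<hi)).astype(np.uint8)
    n,l,s,c=cv2.connectedComponentsWithStats(m,connectivity=4); k=1+s[1:,4].argmax()
    q=w[l==k]; mu=q.mean(0); S=np.linalg.svd(q[:,:2]-mu[:2],full_matrices=False)[2][0]
    r=cv2.minAreaRect(q[:,:2].astype(np.float32)); return len(q),mu.round(1),np.degrees(np.arctan2(S[1],S[0]))%180,r
print("flatR",rect(370,243,400,286,3.3,9)); print("taper",rect(434,236,466,288,4.5,22)); print("grip",rect(434,236,466,288,12.5,22))
c,s=np.cos(np.radians(4.93)),np.sin(np.radians(4.93)); Rm=np.array([[c,-s],[s,c]])
sx=(W[...,:2]-[684.2,140.1])@Rm
for n,p in dict(FR=(-97,-107),FL=(-97,107),BL=(97,107),BR=(97,-107)).items():
    r=np.hypot(*(np.moveaxis(sx-p,-1,0)))
    # head centre by thresh
    h=(r<18)&(W[...,2]>33); cen=sx[h].mean(0); r2=np.hypot(*(np.moveaxis(sx-cen,-1,0)))
    ring=(r>13)&(r<20)&(W[...,2]<30)&(W[...,2]>22); a=W[r2<5.5][:,2]
    print(n,"head",np.median(a).round(2),a.std().round(2),len(a),"cen",cen.round(1),"plate",np.median(W[ring][:,2]).round(2), ring.sum())
w=W[110:330,310:345,2]; print("cable",np.nanpercentile(W[300:320,312:372,2],[5,50,80,90,95,99]))
im=np.load("top0.npz")["im"]; print([ (i,im[310,i].tolist()) for i in range(312,372,3)][:0])
```

```text
flatR (408, array([ 497. , -214.8,    5.6]), np.float64(172.00863776999074), ((497.3575744628906, -219.78475952148438), (49.12397384643555, 82.81025695800781), 73.56681823730469))
taper (358, array([ 496.1, -361.4,   11.1]), np.float64(170.5142153360606), ((499.88043212890625, -362.65972900390625), (26.477659225463867, 78.61121368408203), 81.23461151123047))
grip (120, array([ 472.9, -358.2,   16.7]), np.float64(83.66322397623827), ((473.0093994140625, -358.5050048828125), (26.142349243164062, 23.814632415771484), 81.58647918701172))
FR head 49.36 5.03 17 cen [ -97.1 -107.2] plate 25.44 80
FL head 38.74 0.67 16 cen [-97.3 106.8] plate 24.99 85
BL head 38.41 1.43 16 cen [ 99.4 107.3] plate 25.33 57
BR head 38.56 1.25 17 cen [  96.3 -106.8] plate 25.31 78
cable [-1.21841997  0.58533621  2.1458314   5.58785278  6.86825395  8.37224075]
[]
```

```bash
cat >> h.py <<'E'
def go(x,y,z,yaw):
    s=ctrl.read_state(); p=np.array(s["eef_pos"]); M=R.from_euler("xyz",s["tool_rot"]); t=M.inv().apply(np.array([x,y,z])-p)/10
    cy=np.degrees(s["tool_rot"][2]); print("at",p.round(1),"yaw",round(cy,1),"rows cm",t.round(2),"spin",round((cy-yaw+90)%180-90,1),"F",np.round(s["force"],1),"w",round(s["width"],1),"gf",s["gripper_force"],"t",s["clock"])
E
python3 - <<'E'
from h import *
im=np.load("top0.npz")["im"]; save("c2.png",cv2.resize(im[185:290,320:470],None,fx=5.3,fy=5.3,interpolation=cv2.INTER_CUBIC))
W=cloud("top",np.load("d.npy"))
b=W[(W[...,2]>30)&(W[...,1]<-280)&(W[...,1]>-500)&(W[...,0]>430)]
for lo,hi in((30,80),(80,150),(150,400)):
    q=b[(b[:,2]>lo)&(b[:,2]<hi)]; print(lo,len(q),np.percentile(q[:,0],[0,1,5]) if len(q) else 0, q[:,1].max() if len(q) else 0)
print(b[:,2].max(),ctrl.finger_overhang)
go(475,-211.5,120,-8); go(475,-211.5,27,-8)
E
```

```text
30 754 [430.89503668 432.64417933 560.12994063] -280.0565175618473
80 1665 [556.97989997 559.66656317 568.48273651] -280.05159821798236
150 21267 [565.18303997 568.05062168 574.04081302] -280.1207754690247
578.1182645181084 25.0
at [ 198.2 -619.1  256.3] yaw 17.7 rows cm [ 38.79 -30.38  13.63] spin 25.7 F [-0.3  0.7  0.3] w 85.6 gf 0.0 t 1.4
at [ 198.2 -619.1  256.3] yaw 17.7 rows cm [ 38.79 -30.38  22.93] spin 25.7 F [-0.3  0.7  0.3] w 85.6 gf 0.0 t 1.4
```

View pics/c2.png

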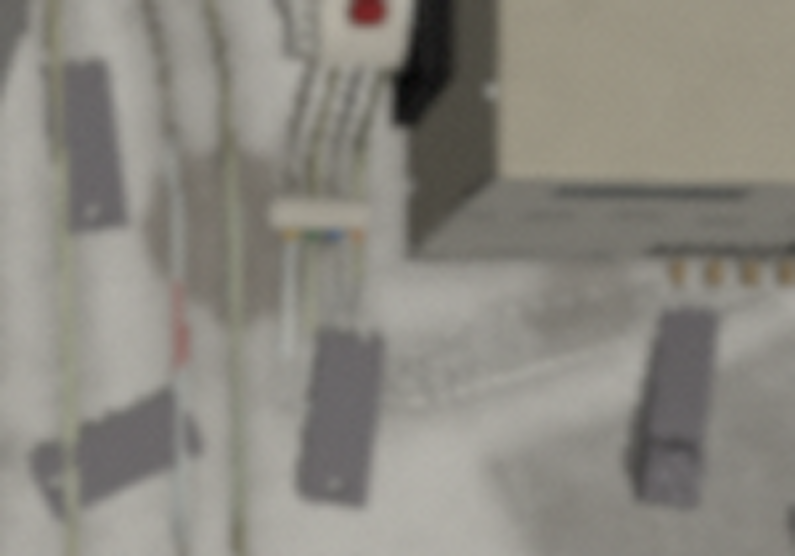

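Request:
play_rows([
  [0.48,38.8,-30.4,12,25.7],
  [0.48,38.8,-30.4,12,25.7],
  [0.48,38.8,-30.4,12,25.7],
  [0.48,38.8,-30.4,12,25.7],
  [0.48,38.8,-30.4,12,25.7],
  [0.48,38.8,-30.4,12,25.7],
  [0.48,38.8,-30.4,12,25.7],
  [0.48,38.8,-30.4,12,25.7],
  [0.48,38.8,-30.4,12,25.7],
  [0.48,38.8,-30.4,12,25.7],
])

```text
clock: 2.4
eef_pos: [472.3, -215.6, 137.9]
tool_rot: [3.141, -0.001, -0.139]
force: [0.2, -0.7, 0.4]
width: 44.1
gripper_force: 0.0
```

Request:
play_rows([
  [0.48,0,0,0,0],
  [0.48,0,0,0,0],
  [0.48,0,0,0,0],
  [0.48,0,0,0,0],
])

```text
clock: 2.8
eef_pos: [470.3, -219.1, 138.5]
tool_rot: [3.141, -0.0, -0.142]
force: [0.9, 0.1, 0.6]
width: 44.4
gripper_force: 0.0
```

Run:
```python
from h import *
go(475,-211.5,45,-8);go(475,-211.5,27,-8)
im,d=ctrl.get_image("scene"); save("s1.png",cv2.resize(im[180:330,230:470],None,fx=3.3,fy=3.3,interpolation=cv2.INTER_CUBIC))
```

```text
at [ 470.3 -219.1  138.5] yaw -8.1 rows cm [ 0.36 -0.82  9.35] spin -0.1 F [0.9 0.1 0.6] w 44.4 gf 0.0 t 2.8
at [ 470.3 -219.1  138.5] yaw -8.1 rows cm [ 0.35 -0.83 11.15] spin -0.1 F [0.9 0.1 0.6] w 44.4 gf 0.0 t 2.8
```

View pics/s1.png

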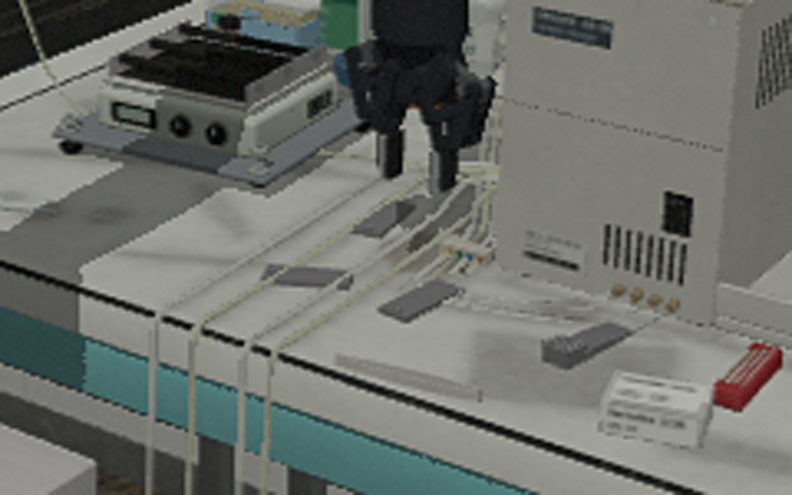

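Request:
play_rows([
  [0.48,0.4,-0.8,5,0],
  [0.48,0.4,-0.8,9,0],
  [0.48,0.4,-0.8,10.5,0],
  [0.48,0.4,-0.8,10.9,0],
  [0.48,0.4,-0.8,11.1,0],
  [0.48,0.4,-0.8,11.1,0],
])

```text
clock: 3.45
eef_pos: [476.6, -210.6, 27.9]
tool_rot: [3.141, -0.002, -0.14]
force: [-0.7, -0.4, 1.0]
width: 44.2
gripper_force: 0.0
```

Request:
play_rows([
  [0.48,0,0,0.2,0],
  [0.7,0,0,0.2,0],
  [0.7,0,0,0.2,0],
  [0.7,0,0,0.2,0],
  [0.7,0,0,0.2,0],
  [0.7,0,0,0.2,0],
])

```text
clock: 4.05
eef_pos: [476.7, -210.0, 26.2]
tool_rot: [3.141, -0.002, -0.139]
force: [-0.7, -0.1, 6.4]
width: 27.2
gripper_force: 58.6
```

Request:
play_rows([
  [0.7,0,0,-0.5,0],
  [0.7,0,0,-2.5,0],
  [0.7,0,0,-6,0],
  [0.7,0,0,-6,0],
])

```text
clock: 4.45
eef_pos: [478.5, -210.8, 88.8]
tool_rot: [3.14, -0.007, -0.139]
force: [1.0, 0.8, -0.9]
width: 27.0
gripper_force: 59.1
```

Run:
```python
from h import *
go(484,15.6,85,4.9)
```

```text
at [ 478.5 -210.8   88.8] yaw -8.0 rows cm [ -2.59 -22.5    0.32] spin -12.9 F [ 1.   0.8 -0.9] w 27.0 gf 59.11105513572693 t 4.45
```

Request:
play_rows([
  [0.7,-0.8,-4,0.2,-4],
  [0.7,-1.6,-8,0.2,-9],
  [0.7,-2.6,-12,0.2,-13],
  [0.7,-2.6,-16,0.2,-13],
  [0.7,-2.6,-20,0.2,-13],
  [0.7,-2.6,-22.5,0.2,-13],
  [0.7,-2.6,-22.5,1.0,-13],
  [0.7,-2.6,-22.5,3.0,-13],
  [0.7,-2.6,-22.5,4.0,-13],
  [0.7,-2.6,-22.5,4.0,-13],
])

```text
clock: 5.45
eef_pos: [480.3, 15.8, 43.8]
tool_rot: [3.141, 0.003, 0.087]
force: [0.3, -0.1, -0.0]
width: 27.1
gripper_force: 59.2
```

Run:
```python
from h import *
go(484,15.6,28,4.9)
im,d=ctrl.get_image("top"); W=cloud("top",d)
f=ray("top",284,219,39);print(pix("top",[597,25,39]))
for z in ("flat_shim","shaker"):
  for r in ctrl.trace("top",z)[:4]:
    m=r["pixels"]; print(z,r["confidence"],r["bbox"],np.nanmedian(W[m],0).round(1))
a=cv2.resize(im[170:290,235:345],None,fx=3.6,fy=3.6,interpolation=cv2.INTER_CUBIC)
im2,d2=ctrl.get_image("scene"); b=cv2.resize(im2[195:295,240:345],None,fx=3.6,fy=4.32,interpolation=cv2.INTER_CUBIC)
b=cv2.resize(b,(396,432)); save("s2.png",np.hstack([a,b]))
```

```text
at [480.3  15.8  43.8] yaw 5.0 rows cm [0.37 0.05 1.57] spin 0.1 F [ 0.3 -0.1 -0. ] w 27.1 gf 59.162349700927734 t 5.45
(np.float64(284.40140625954524), np.float64(217.9361433251378))
flat_shim 0.93 [327.6, 258.6, 357.0, 281.1] [ 478.6 -112.5    5. ]
flat_shim 0.57 [329.0, 194.1, 344.1, 231.1] [616.4 -96.3   5. ]
flat_shim 0.43 [183.9, 137.9, 290.3, 233.0] [672.9 131.1  72.7]
flat_shim 0.3 [436.5, 242.7, 456.6, 281.5] [ 502.4 -362.6    7.8]
shaker 0.56 [187.1, 131.5, 289.4, 227.6] [673.2 130.7  70.8]
```

View pics/s2.png

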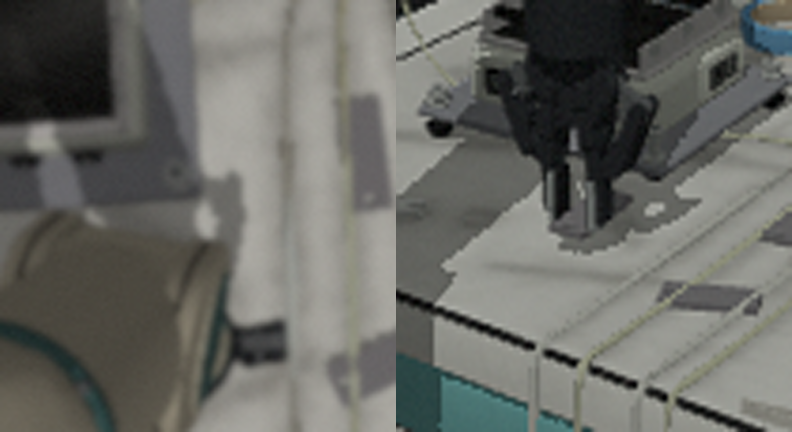

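Request:
play_rows([
  [0.7,0.4,0,0.8,0],
  [0.7,1,0,1.5,0],
  [0.7,2,0,1.55,0],
  [0.7,3,0,1.55,0],
  [0.7,3,0,1.55,0],
])

```text
clock: 6.15
eef_pos: [514.1, 19.6, 29.7]
tool_rot: [3.141, -0.003, 0.089]
force: [0.8, -0.2, 1.0]
width: 27.0
gripper_force: 59.2
```

Run:
```python
from h import *
go(564,22.5,28,4.9)
```

```text
at [514.1  19.6  29.7] yaw 5.1 rows cm [4.99 0.15 0.18] spin 0.2 F [ 0.8 -0.2  1. ] w 27.0 gf 59.16178286075592 t 6.15
```

Request:
play_rows([
  [0.7,0.2,0,0.2,0],
  [0.7,1,0,0.2,0],
  [0.7,2,0.1,0.2,0],
  [0.7,3,0.1,0.2,0],
  [0.7,3.5,0.1,0.2,0],
  [0.7,3.5,0.1,0.2,0],
])

```text
clock: 6.75
eef_pos: [547.6, 21.6, 27.6]
tool_rot: [3.141, -0.001, 0.088]
force: [0.3, 0.5, -0.0]
width: 27.0
gripper_force: 59.2
```

Request:
play_rows([
  [0.7,0.5,0,0,0],
  [0.7,1,0,0,0],
  [0.7,1.4,0,0,0],
  [0.7,1.5,0,0.05,0],
  [0.7,1.5,0,0.1,0],
  [0.7,1.5,0,0.1,0],
])

```text
clock: 7.35
eef_pos: [560.9, 22.7, 26.4]
tool_rot: [-3.142, 0.001, 0.088]
force: [0.9, -0.0, 0.1]
width: 27.4
gripper_force: 59.2
```

Request:
play_rows([
  [0.48,0.2,0,0.0,0],
  [0.48,0.2,0,0,0],
  [0.48,0.2,0,0,0],
  [0.48,0.2,0,-0.5,0],
  [0.48,-2,0,-2,0],
  [0.48,-6,0,-6,0],
  [0.48,-8,0,-9,0],
  [0.48,-8,0,-9,0],
])

```text
clock: 8.15
eef_pos: [479.5, 15.2, 120.0]
tool_rot: [-3.141, -0.002, 0.087]
force: [1.4, 0.5, -0.5]
width: 44.5
gripper_force: 0.0
```

Run:
```python
from h import *
a=np.radians(-8.5); o=np.array([473,-358.4]); g=o
go(g[0],g[1],120,-8.5); go(g[0],g[1],32,-8.5)
```

```text
at [479.5  15.2 120. ] yaw 5.0 rows cm [-3.900e+00  3.716e+01 -3.000e-02] spin 13.5 F [ 1.4  0.5 -0.5] w 44.5 gf 0.0 t 8.15
at [479.5  15.2 120. ] yaw 5.0 rows cm [-3.92 37.17  8.77] spin 13.5 F [ 1.4  0.5 -0.5] w 44.5 gf 0.0 t 8.15
```

Request:
play_rows([
  [0.48,-4,37.2,0,14],
  [0.48,-4,37.2,0,14],
  [0.48,-4,37.2,0,14],
  [0.48,-4,37.2,0,14],
  [0.48,-4,37.2,0,14],
  [0.48,-4,37.2,0,14],
  [0.48,-4,37.2,0,14],
  [0.48,-4,37.2,0,14],
  [0.48,-4,37.2,0,14],
  [0.48,-4,37.2,0,14],
])

```text
clock: 9.15
eef_pos: [474.4, -358.6, 116.0]
tool_rot: [-3.141, 0.0, -0.157]
force: [0.2, 1.3, -0.0]
width: 44.4
gripper_force: 0.0
```

Run:
```python
from h import *
go(473,-358.4,30,-9)
im,d=ctrl.get_image("top"); np.savez("t2.npz",im=im,d=d)
im2,d2=ctrl.get_image("scene")
a=cv2.resize(im[170:290,235:325],None,fx=4,fy=4,interpolation=cv2.INTER_CUBIC)
b=cv2.resize(im2[200:260,240:300],(430,480),interpolation=cv2.INTER_CUBIC); save("s3.png",np.hstack([a,b]))
```

```text
at [ 474.4 -358.6  116. ] yaw -9.0 rows cm [-0.14  0.01  8.6 ] spin -0.0 F [ 0.2  1.3 -0. ] w 44.4 gf 0.0 t 9.15
```

View pics/s3.png

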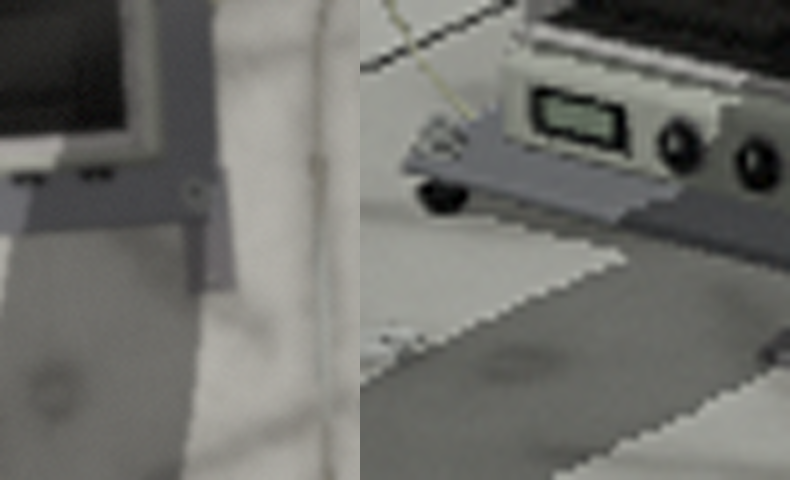

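Run:
```python
from h import *
z=np.load("t2.npz"); W=cloud("top",z["d"]); 
c,s=np.cos(np.radians(4.93)),np.sin(np.radians(4.93)); Rm=np.array([[c,-s],[s,c]])
sx=(W[...,:2]-[684.2,140.1])@Rm -[-97.1,-107.2]   # relative to foot
m=(W[...,2]>2.7)&(W[...,2]<9)&(abs(sx[...,1])<35)&(sx[...,0]>-70)&(sx[...,0]<0)
q=sx[m]; print(len(q),q[:,0].min(),np.percentile(q[:,1],[2,50,98]),np.c_[q.round(0),W[m][:,2].round(1)].tolist()[::4])
print(pix("top",[597,25,49]),pix("top",[597,25,5]))
h=W[(np.hypot(sx[...,0],sx[...,1])<18)&(W[...,2]>35)];print("head",np.median(h,0))
p=W[(abs(W[...,2]-26)<4)&(W[...,0]>520)&(W[...,0]<820)&(W[...,1]>-20)&(W[...,1]<300)]
print(cv2.minAreaRect(p[:,:2].astype(np.float32)))
```

```text
245 -69.88319425351096 [-32.69811056  -3.1196624   28.96682202] [[-1.0, -13.0, 8.7], [-6.0, -15.0, 7.0], [-10.0, -17.0, 3.3], [-12.0, -2.0, 2.8], [-12.0, 34.0, 4.5], [-14.0, 8.0, 5.1], [-15.0, -2.0, 8.8], [-15.0, -14.0, 3.1], [-16.0, 12.0, 7.9], [-17.0, 3.0, 8.5], [-17.0, -7.0, 6.5], [-18.0, -16.0, 3.6], [-19.0, 8.0, 6.6], [-20.0, -9.0, 7.3], [-21.0, -28.0, 4.5], [-21.0, 11.0, 4.6], [-22.0, -1.0, 4.7], [-23.0, -11.0, 7.3], [-23.0, 18.0, 2.9], [-24.0, 3.0, 4.9], [-25.0, -11.0, 5.9], [-25.0, 13.0, 3.3], [-26.0, 4.0, 5.0], [-27.0, -6.0, 4.8], [-28.0, -16.0, 7.0], [-26.0, 33.0, 3.1], [-29.0, -3.0, 3.6], [-30.0, -15.0, 3.3], [-31.0, 2.0, 4.6], [-32.0, -11.0, 7.3], [-33.0, -27.0, 5.4], [-33.0, 6.0, 6.0], [-34.0, -5.0, 3.8], [-34.0, 29.0, 3.2], [-36.0, 9.0, 5.8], [-36.0, -3.0, 5.0], [-37.0, -15.0, 5.3], [-38.0, 9.0, 4.7], [-39.0, -3.0, 7.6], [-39.0, -15.0, 3.3], [-41.0, -0.0, 4.1], [-42.0, -13.0, 6.9], [-42.0, 12.0, 2.9], [-43.0, 0.0, 2.8], [-44.0, -12.0, 4.0], [-45.0, 12.0, 5.4], [-46.0, 2.0, 5.1], [-47.0, -15.0, 5.7], [-48.0, 10.0, 5.7], [-49.0, -10.0, 6.4], [-50.0, -29.0, 3.8], [-50.0, 10.0, 4.9], [-51.0, -2.0, 7.1], [-51.0, -12.0, 3.3], [-51.0, 25.0, 4.2], [-53.0, 5.0, 8.8], [-53.0, -4.0, 3.8], [-55.0, 13.0, 5.3], [-62.0, -16.0, 6.3], [-63.0, 28.0, 3.5], [-69.0, -27.0, 3.5], [-70.0, 2.0, 3.2]]
(np.float64(283.96305949683546), np.float64(217.30571056259876)) (np.float64(285.83587675346166), np.float64(219.99920680180188))
head [597.2536066   24.84527262  49.22880718]
((683.8218994140625, 144.47683715820312), (222.58148193359375, 250.630859375), 4.932825565338135)
```

Request:
play_rows([
  [0.48,-0.1,0,4,0],
  [0.48,-0.1,0,7.5,0],
  [0.48,-0.1,0,8.4,0],
  [0.48,-0.1,0,8.5,0],
  [0.48,-0.1,0,8.5,0],
])

```text
clock: 9.75
eef_pos: [474.4, -358.2, 32.6]
tool_rot: [3.141, -0.001, -0.155]
force: [-0.5, -0.9, 0.4]
width: 44.2
gripper_force: 0.0
```

Request:
play_rows([
  [0.48,0,0,0.25,0],
  [0.75,0,0,0.25,0],
  [0.75,0,0,0.25,0],
  [0.75,0,0,0.25,0],
  [0.75,0,0,0.25,0],
  [0.75,0,0,0.25,0],
])

```text
clock: 10.35
eef_pos: [474.2, -358.7, 30.5]
tool_rot: [3.141, -0.002, -0.156]
force: [-0.3, 1.2, 5.3]
width: 24.0
gripper_force: 59.2
```

Request:
play_rows([
  [0.75,0,0,-0.5,0],
  [0.75,-0.5,0,-3,0],
  [0.75,-1,0,-6,0],
  [0.75,-1,0,-8,0],
  [0.75,-1,0,-8,0],
])

```text
clock: 10.85
eef_pos: [465.1, -358.2, 112.4]
tool_rot: [3.139, -0.005, -0.157]
force: [0.4, -0.4, -0.3]
width: 24.4
gripper_force: 58.7
```

Run:
```python
from h import *
go(484,15.6,105,4.9)
```

```text
at [ 465.1 -358.2  112.4] yaw -9.0 rows cm [ -3.97 -37.22   0.61] spin -13.9 F [ 0.4 -0.4 -0.3] w 24.4 gf 58.67645837366581 t 10.85
```

Request:
play_rows([
  [0.75,-0.4,-4,0.5,-4],
  [0.75,-1,-8,0.5,-9],
  [0.75,-2,-12,0.5,-14],
  [0.75,-3,-17,0.5,-14],
  [0.75,-4,-22,0.5,-14],
  [0.75,-4,-27,0.5,-14],
  [0.75,-4,-32,0.5,-14],
  [0.75,-4,-36,0.5,-14],
  [0.75,-4,-37.2,0.5,-14],
  [0.75,-4,-37.2,0.5,-14],
])

```text
clock: 11.85
eef_pos: [482.0, 19.5, 103.6]
tool_rot: [-3.141, 0.0, 0.093]
force: [-0.8, -0.9, -0.2]
width: 23.9
gripper_force: 58.8
```

Run:
```python
from h import *
go(484,17,50,4.9)
```

```text
at [482.   19.5 103.6] yaw 5.3 rows cm [0.18 0.27 5.36] spin 0.4 F [-0.8 -0.9 -0.2] w 23.9 gf 58.75534135848284 t 11.85
```

Request:
play_rows([
  [0.75,0.2,0.2,3,0],
  [0.75,0.2,0.2,5,0],
  [0.75,0.2,0.2,5.4,0],
  [0.75,0.2,0.2,5.4,0],
  [0.75,0.2,0.2,5.4,0],
])

```text
clock: 12.35
eef_pos: [484.4, 14.0, 50.6]
tool_rot: [3.141, -0.001, 0.086]
force: [-0.5, -0.3, 0.2]
width: 24.4
gripper_force: 58.8
```

Run:
```python
from h import *
go(490,17.5,37,4.9)
im,d=ctrl.get_image("top");W=cloud("top",d)
im2,d2=ctrl.get_image("scene")
a=cv2.resize(im[170:290,235:325],None,fx=4,fy=4,interpolation=cv2.INTER_CUBIC)
print(pix("scene",[597,25,10]))
b=cv2.resize(im2[210:280,270:340],(480,480),interpolation=cv2.INTER_CUBIC); save("s4.png",np.hstack([a,b])[:, :800])
```

```text
at [484.4  14.   50.6] yaw 4.9 rows cm [ 0.58 -0.3   1.36] spin 0.0 F [-0.5 -0.3  0.2] w 24.4 gf 58.77083893865347 t 12.35
(np.float64(309.39868096762723), np.float64(235.99052758639934))
```

View pics/s4.png

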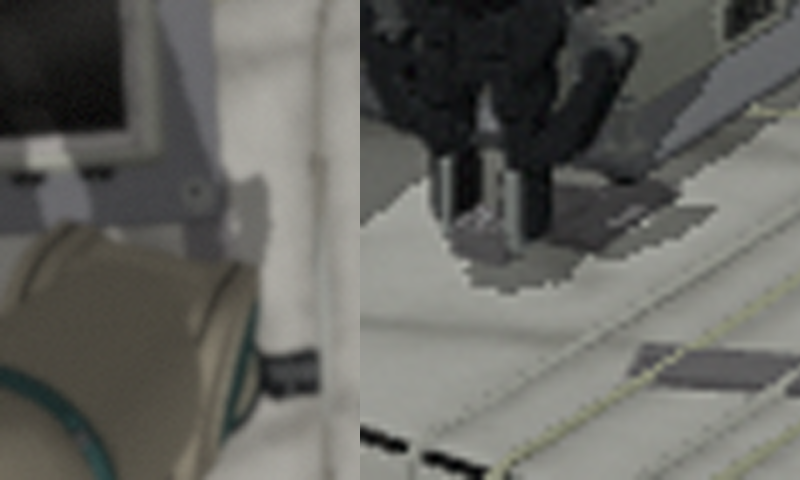

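Request:
play_rows([
  [0.75,0.6,-0.3,0.6,0],
  [0.75,0.6,-0.3,1.2,0],
  [0.75,0.6,-0.3,1.35,0],
  [0.75,0.6,-0.3,1.4,0],
  [0.75,0.6,-0.3,1.4,0],
])

```text
clock: 12.95
eef_pos: [489.6, 18.7, 35.9]
tool_rot: [3.142, 0.001, 0.088]
force: [0.6, 0.8, -0.3]
width: 24.3
gripper_force: 58.8
```

Request:
play_rows([
  [0.75,0.5,0,0,0],
  [0.75,1.5,0,0,0],
  [0.75,2.0,0,0,0],
  [0.75,2.5,0,0,0],
  [0.75,3,0,0,0],
  [0.75,3,0,0,0],
])

```text
clock: 13.55
eef_pos: [520.8, 21.5, 36.1]
tool_rot: [3.141, -0.001, 0.088]
force: [0.4, -0.4, 0.4]
width: 24.1
gripper_force: 58.8
```

Run:
```python
from h import *
go(544,22,35.5,4.9)
```

```text
at [520.8  21.5  36.1] yaw 5.1 rows cm [2.32 0.15 0.06] spin 0.2 F [ 0.4 -0.4  0.4] w 24.1 gf 58.76471344381571 t 13.55
```

Request:
play_rows([
  [0.75,0.3,0.1,0.05,0],
  [0.75,0.6,0.1,0.05,0],
  [0.75,0.9,0.1,0.05,0],
  [0.75,1.2,0.1,0.05,0],
  [0.75,1.2,0.1,0.05,0],
  [0.75,1.2,0.1,0.05,0],
])

```text
clock: 14.15
eef_pos: [531.9, 21.4, 35.5]
tool_rot: [3.142, -0.0, 0.088]
force: [0.1, -0.4, -0.2]
width: 24.2
gripper_force: 58.9
```

Request:
play_rows([
  [0.75,0.2,0,0,0],
  [0.75,0.4,0,0,0],
  [0.75,0.4,0,0,0],
  [0.75,0.4,0,0,0],
])

```text
clock: 14.55
eef_pos: [535.9, 21.8, 35.6]
tool_rot: [-3.142, -0.0, 0.088]
force: [-0.2, -0.2, 0.3]
width: 23.9
gripper_force: 58.8
```

Request:
play_rows([
  [0.75,0.1,0,0.05,0],
  [0.75,0.2,0,0.05,0],
  [0.75,0.2,0,0.05,0],
  [0.75,0.2,0,0.05,0],
])

```text
clock: 14.95
eef_pos: [536.0, 21.8, 35.4]
tool_rot: [-3.141, 0.003, 0.088]
force: [-4.4, -0.6, 8.4]
width: 24.0
gripper_force: 59.7
```

Request:
play_rows([
  [0.75,0.1,0,0.05,0],
  [0.75,0.2,0,0.05,0],
  [0.75,0.2,0,0.05,0],
  [0.75,0.2,0,0.05,0],
])

```text
clock: 15.35
eef_pos: [536.1, 21.8, 35.3]
tool_rot: [-3.14, 0.007, 0.088]
force: [-8.5, -0.4, 15.8]
width: 24.1
gripper_force: 60.6
```

Request:
play_rows([
  [0.75,-0.3,0,-0.05,0],
  [0.75,-0.3,0,-0.09,0],
  [0.75,-0.3,0,-0.09,0],
  [0.75,-0.3,0,-0.09,0],
])

```text
clock: 15.75
eef_pos: [537.0, 21.9, 35.5]
tool_rot: [-3.142, -0.0, 0.088]
force: [-0.8, -0.4, 2.6]
width: 24.0
gripper_force: 59.1
```

Request:
play_rows([
  [0.75,0.1,0,0,0],
  [0.75,0.1,0,0,0],
  [0.75,0.1,0,0,0],
])

```text
clock: 16.05
eef_pos: [537.1, 21.9, 35.5]
tool_rot: [-3.141, 0.002, 0.088]
force: [-2.2, -0.7, 5.5]
width: 24.3
gripper_force: 59.3
```

Request:
play_rows([
  [0.75,0,0,-0.06,0],
  [0.75,0,0,-0.06,0],
  [0.75,0,0,-0.06,0],
])

```text
clock: 16.35
eef_pos: [538.2, 22.0, 35.9]
tool_rot: [3.142, -0.001, 0.088]
force: [-0.5, -0.8, -0.3]
width: 24.4
gripper_force: 58.8
```

Request:
play_rows([
  [0.75,0.1,0,0,0],
  [0.75,0.1,0,0,0],
  [0.75,0.1,0,0,0],
])

```text
clock: 16.65
eef_pos: [538.9, 22.0, 36.0]
tool_rot: [3.142, -0.0, 0.088]
force: [-0.0, 0.7, 0.1]
width: 23.8
gripper_force: 58.8
```

Run:
```python
from h import *
z=np.median([ctrl.get_image("top")[1] for _ in range(3)],0); W=cloud("top",z)
c,s=np.cos(np.radians(4.93)),np.sin(np.radians(4.93)); Rm=np.array([[c,-s],[s,c]])
sx=(W[...,:2]-[684.2,140.1])@Rm
for n,p in dict(FR=(-97,-107),FL=(-97,107),BL=(97,107),BR=(97,-107)).items():
    r=np.hypot(*(np.moveaxis(sx-p,-1,0))); h=(r<20)&(W[...,2]>34)&(W[...,2]<60)
    if h.sum()<8: print(n,"hidden");continue
    cen=np.median(sx[h],0); a=W[np.hypot(*(np.moveaxis(sx-cen,-1,0)))<5.5][:,2]; print(n,cen.round(1),np.median(a).round(2),len(a))
```

```text
FR hidden
FL [-96.6 106.6] 38.28 18
BL [ 97.4 106.3] 38.47 18
BR [  96.1 -106.8] 38.86 14
```

Request:
play_rows([
  [0.75,0.1,0,0,0],
  [0.75,0.2,0,0,0],
  [0.75,0.2,0,0,0],
])

```text
clock: 17.1
eef_pos: [541.0, 22.2, 36.1]
tool_rot: [3.142, -0.0, 0.088]
force: [-0.2, 0.0, 0.5]
width: 24.2
gripper_force: 58.8
```

Request:
play_rows([
  [0.75,0.1,0,0,0],
  [0.75,0.1,0,0,0],
  [0.75,0.1,0,0,0],
])

```text
clock: 17.4
eef_pos: [541.8, 22.3, 36.0]
tool_rot: [3.142, -0.0, 0.088]
force: [0.6, 1.1, -1.3]
width: 24.3
gripper_force: 58.8
```

Request:
play_rows([
  [0.75,0.1,0,0,0],
  [0.75,0.1,0,0,0],
  [0.75,0.1,0,0,0],
])

```text
clock: 17.7
eef_pos: [542.7, 22.4, 36.0]
tool_rot: [-3.142, 0.0, 0.088]
force: [-1.6, -0.4, -0.7]
width: 24.1
gripper_force: 58.7
```

Request:
play_rows([
  [0.75,0.1,0,0,0],
  [0.75,0.1,0,0,0],
  [0.75,0.1,0,0,0],
])

```text
clock: 18.0
eef_pos: [543.6, 22.5, 36.0]
tool_rot: [-3.142, 0.0, 0.088]
force: [-0.3, -0.3, -0.7]
width: 24.0
gripper_force: 58.7
```

Request:
play_rows([
  [0.75,0.1,0,0,0],
  [0.75,0.1,0,0,0],
  [0.75,0.1,0,0,0],
])

```text
clock: 18.3
eef_pos: [544.5, 22.5, 36.0]
tool_rot: [-3.142, 0.001, 0.088]
force: [-1.0, 0.1, -1.8]
width: 24.2
gripper_force: 58.7
```

Request:
play_rows([
  [0.75,0.1,0,0,0],
  [0.75,0.1,0,0,0],
  [0.75,0.1,0,0,0],
])

```text
clock: 18.6
eef_pos: [545.3, 22.7, 35.9]
tool_rot: [-3.141, 0.001, 0.088]
force: [-1.8, 0.0, -2.3]
width: 24.1
gripper_force: 58.7
```

Request:
play_rows([
  [0.6,0,0,0,0],
  [0.6,0,0,0,0],
  [0.75,0,0,0,0],
  [0.75,0,0,0,0],
  [0.75,0,0,0,0],
])

```text
clock: 19.1
eef_pos: [546.8, 22.8, 36.8]
tool_rot: [-3.142, -0.002, 0.088]
force: [-0.7, -0.0, 5.7]
width: 23.9
gripper_force: 59.1
```

Request:
play_rows([
  [0.75,0.1,0,0,0],
  [0.75,0.1,0,0,0],
  [0.75,0.1,0,0,0],
])

```text
clock: 19.4
eef_pos: [546.9, 22.7, 36.7]
tool_rot: [-3.141, -0.0, 0.088]
force: [-1.5, 0.4, 7.5]
width: 23.8
gripper_force: 59.3
```

Request:
play_rows([
  [0.75,0,0,-0.06,0],
  [0.75,0,0,-0.06,0],
  [0.75,0,0,-0.06,0],
])

```text
clock: 19.7
eef_pos: [546.9, 22.8, 36.8]
tool_rot: [-3.142, -0.0, 0.088]
force: [-1.3, -0.7, 4.0]
width: 24.2
gripper_force: 59.2
```

Request:
play_rows([
  [0.75,0.1,0,0,0],
  [0.75,0.1,0,0,0],
  [0.75,0.1,0,0,0],
])

```text
clock: 20.0
eef_pos: [546.9, 22.8, 36.7]
tool_rot: [-3.141, 0.002, 0.088]
force: [-2.0, -0.6, 5.8]
width: 24.1
gripper_force: 59.4
```

Request:
play_rows([
  [0.75,0,0,-0.08,0],
  [0.75,0,0,-0.08,0],
  [0.75,0,0,-0.08,0],
])

```text
clock: 20.3
eef_pos: [547.0, 22.8, 37.0]
tool_rot: [-3.141, 0.002, 0.088]
force: [-1.6, 0.4, 0.2]
width: 24.0
gripper_force: 58.8
```

Request:
play_rows([
  [0.75,0.1,0,0,0],
  [0.75,0.1,0,0,0],
  [0.75,0.1,0,0,0],
])

```text
clock: 20.6
eef_pos: [547.9, 22.9, 37.1]
tool_rot: [-3.141, 0.002, 0.088]
force: [-2.6, -0.9, -1.5]
width: 23.9
gripper_force: 58.8
```

Request:
play_rows([
  [0.75,0.1,0,0.02,0],
  [0.75,0.1,0,0.02,0],
  [0.75,0.1,0,0.02,0],
])

```text
clock: 20.9
eef_pos: [549.0, 22.9, 37.0]
tool_rot: [-3.142, 0.002, 0.088]
force: [-5.2, -0.6, -0.5]
width: 24.5
gripper_force: 58.8
```

Request:
play_rows([
  [0.75,-0.1,0,0,0],
  [0.75,-0.1,0,0,0],
])

```text
clock: 21.1
eef_pos: [549.0, 22.9, 37.2]
tool_rot: [3.142, -0.001, 0.088]
force: [-3.2, -0.3, -2.3]
width: 24.3
gripper_force: 58.8
```

Request:
play_rows([
  [0.55,0,0,0,0],
  [0.5,0,0,0,0],
  [0.5,0,0,0,0],
  [0.5,0,0,-0.5,0],
  [0.5,0,0,-2,0],
  [0.5,-2,0,-5,0],
  [0.5,-6,0,-9,0],
  [0.5,-8,0,-10,0],
  [0.5,-8,0,-10,0],
])

```text
clock: 22.0
eef_pos: [466.6, 15.6, 140.2]
tool_rot: [-3.141, -0.001, 0.087]
force: [-0.9, -0.6, 0.2]
width: 42.6
gripper_force: 0.0
```

```bash
cat > chk.py <<'E'
from h import *
z=np.median([ctrl.get_image("top")[1] for _ in range(5)],0); W=cloud("top",z)
c,s=np.cos(np.radians(4.93)),np.sin(np.radians(4.93)); Rm=np.array([[c,-s],[s,c]])
sx=(W[...,:2]-[684.2,140.1])@Rm
for n,p in dict(FR=(-97,-107),FL=(-97,107),BL=(97,107),BR=(97,-107)).items():
    r=np.hypot(*(np.moveaxis(sx-p,-1,0))); h=(r<20)&(W[...,2]>34)&(W[...,2]<60)
    if h.sum()<8: print(n,"hidden");continue
    cen=np.median(sx[h],0); a=W[np.hypot(*(np.moveaxis(sx-cen,-1,0)))<5.5]; print(n,cen.round(1),np.median(a,0).round(2),len(a))
f=sx-[-97.1,-107.2]; g=(abs(f[...,1])<25)&(f[...,0]>-90)&(f[...,0]<-15)
b=g&(W[...,2]>15)&(W[...,2]<28); l=g&(W[...,2]>2.7)&(W[...,2]<9)
print("block rel foot",f[b].min(0),f[b].max(0),f[b].mean(0),np.median(W[b][:,2]))
E
python3 - <<'E'
from chk import *
go(597,25,120,4.9)
im=ctrl.get_image("top")[0]; im2=ctrl.get_image("scene")[0]
a=cv2.resize(im[170:290,235:325],None,fx=4,fy=4,interpolation=cv2.INTER_CUBIC)
b=cv2.resize(im2[210:270,270:325],(430,480),interpolation=cv2.INTER_CUBIC); save("s5.png",np.hstack([a,b]))
E
```

```text
FR [ -96.6 -107.3] [597.61  24.95  49.59] 20
FL [-96.5 106.7] [579.01 238.05  38.87] 18
BL [ 97.3 106.3] [772.08 254.31  38.11] 16
BR [  96.6 -106.7] [789.21  42.06  38.66] 16
block rel foot [-46.18040667 -13.53179595] [-15.99624058  12.4316549 ] [-34.26207006  -2.65490354] 17.749736714336905
at [470.1  16.  137.2] yaw 5.1 rows cm [12.71  0.22  1.73] spin 0.2 F [ 0.1  0.2 -0.9] w 42.5 gf 0.0 t 22.25
```

View pics/s5.png

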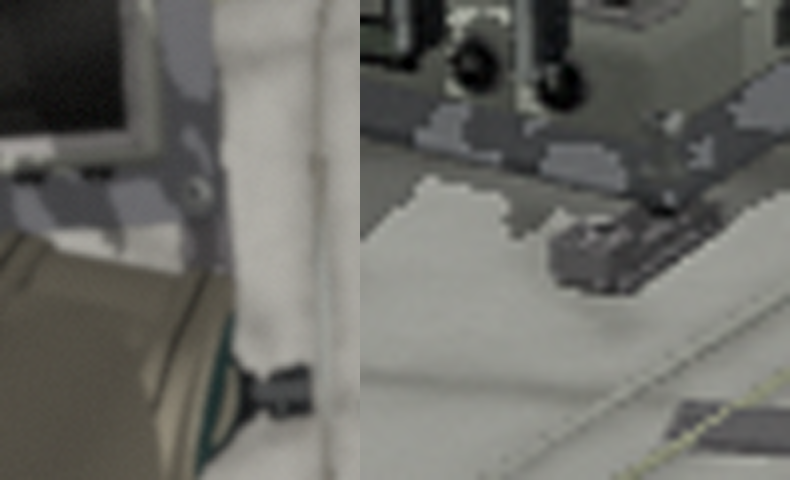

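Request:
play_rows([
  [1,0,0,0,-8],
  [1,2,0,0,-16],
  [1,5,0,0,-24],
  [1,8,0.1,0,-32],
  [1,11,0.2,0.5,-40],
  [1,12.7,0.2,1.0,-45],
  [1,12.7,0.2,2,-45],
  [1,12.7,0.2,3,-45],
  [1,12.7,0.2,3,-45],
])

```text
clock: 23.25
eef_pos: [592.9, 24.8, 104.9]
tool_rot: [-3.138, 0.004, 0.872]
force: [-1.2, 0.7, 0.3]
width: -0.0
gripper_force: 0.0
```

Run:
```python
from h import *
go(596.5,25,80,50);go(596.5,25,76,50)
```

```text
at [592.9  24.8 104.9] yaw 50.0 rows cm [0.26 0.28 2.49] spin -0.0 F [-1.2  0.7  0.3] w -0.0 gf 0.0 t 23.25
at [592.9  24.8 104.9] yaw 50.0 rows cm [0.26 0.28 2.89] spin -0.0 F [-1.2  0.7  0.3] w -0.0 gf 0.0 t 23.25
```

Request:
play_rows([
  [1,0.2,0.2,1.5,0],
  [1,0.2,0.2,2.3,0],
  [1,0.2,0.2,2.6,0],
  [1,0.2,0.2,2.6,0],
  [1,0.2,0.2,2.6,0],
])

```text
clock: 23.75
eef_pos: [598.6, 25.3, 81.4]
tool_rot: [3.141, -0.0, 0.873]
force: [0.0, -0.8, 0.2]
width: -0.1
gripper_force: 0.0
```

Request:
play_rows([
  [1,0,0,0.1,0],
  [1,0,0,0.2,0],
  [1,0,0,0.2,0],
])

```text
clock: 24.05
eef_pos: [598.6, 25.3, 79.4]
tool_rot: [3.141, -0.0, 0.873]
force: [-0.1, -0.1, 0.7]
width: 0.2
gripper_force: 0.0
```

Centred over the head; descending gently to contact.

Request:
play_rows([
  [1,-0.05,0,0.1,0],
  [1,-0.1,0,0.2,0],
  [1,-0.1,0,0.3,0],
  [1,-0.1,0,0.3,0],
])

```text
clock: 24.45
eef_pos: [597.8, 24.5, 76.1]
tool_rot: [-3.141, 0.0, 0.873]
force: [0.2, 0.2, -0.6]
width: -0.0
gripper_force: 0.0
```

Request:
play_rows([
  [1,0,0,0.05,0],
  [1,0,0,0.1,0],
  [1,0,0,0.1,0],
])

```text
clock: 24.75
eef_pos: [597.9, 24.6, 75.2]
tool_rot: [-3.142, 0.0, 0.874]
force: [-0.9, -0.0, -0.2]
width: -0.1
gripper_force: 0.0
```

Request:
play_rows([
  [1,0,0,0.05,0],
  [1,0,0,0.08,0],
  [1,0,0,0.08,0],
  [1,0,0,0.08,0],
])

```text
clock: 25.15
eef_pos: [598.0, 24.5, 74.8]
tool_rot: [3.141, -0.0, 0.873]
force: [-1.3, -0.6, 4.5]
width: -0.4
gripper_force: 2.1
```

Request:
play_rows([
  [1,0,0,0.03,0],
  [1,0,0,0.05,0],
  [1,0,0,0.05,0],
])

```text
clock: 25.45
eef_pos: [598.0, 24.5, 74.6]
tool_rot: [3.141, -0.0, 0.873]
force: [-1.5, -0.2, 8.1]
width: 0.2
gripper_force: 4.0
```

Request:
play_rows([
  [1,0,0,0.05,0],
  [1,0,0,0.1,0],
  [1,0,0,0.12,0],
  [1,0,0,0.12,0],
  [1,0,0,0.12,0],
])

```text
clock: 25.95
eef_pos: [598.0, 24.5, 74.5]
tool_rot: [3.141, -0.0, 0.873]
force: [-4.1, -0.1, 15.7]
width: 0.1
gripper_force: 7.9
```

Request:
play_rows([
  [1,-0.05,-0.05,0.05,0],
  [1,-0.05,-0.05,0.05,0],
  [1,-0.05,-0.05,0.05,0],
  [1,-0.05,-0.05,0.05,0],
  [1,-0.05,-0.05,0.05,0],
])

```text
clock: 26.45
eef_pos: [597.9, 24.5, 74.4]
tool_rot: [3.14, -0.001, 0.873]
force: [-3.8, -0.8, 18.7]
width: 0.2
gripper_force: 9.0
```

Request:
play_rows([
  [1,-0.05,-0.05,-0.2,0],
  [1,-0.05,-0.05,-0.5,0],
  [1,-0.05,-0.05,-2,0],
  [1,-0.05,-0.05,-5,0],
  [1,-0.05,-0.05,-8,0],
  [1,-0.05,-0.05,-8,0],
])

```text
clock: 27.05
eef_pos: [599.5, 24.5, 156.8]
tool_rot: [3.136, -0.006, 0.873]
force: [0.7, -0.3, -0.6]
width: 0.0
gripper_force: 0.0
```

Run:
```python
from h import *
go(460,25,160,50)
```

```text
at [599.5  24.5 156.8] yaw 50.0 rows cm [ -8.92 -10.72  -0.43] spin 0.0 F [ 0.7 -0.3 -0.6] w 0.0 gf 0.0 t 27.05
```

Request:
play_rows([
  [1,-3,-3.5,-1,0],
  [1,-6,-7,-3,0],
  [1,-9,-10.7,-5,0],
  [1,-9,-10.7,-5,0],
  [1,-9,-10.7,-5,0],
  [1,-9,-10.7,-5,0],
])

```text
clock: 27.65
eef_pos: [458.2, 24.2, 202.3]
tool_rot: [3.14, -0.001, 0.874]
force: [0.0, -0.6, -0.1]
width: -0.0
gripper_force: 0.0
```

Run:
```python
from chk import *
im=ctrl.get_image("top")[0]; im2=ctrl.get_image("scene")[0]
a=cv2.resize(im[170:290,235:325],None,fx=4,fy=4,interpolation=cv2.INTER_CUBIC)
b=cv2.resize(im2[210:270,270:325],(430,480),interpolation=cv2.INTER_CUBIC); save("s6.png",np.hstack([a,b]))
```

```text
FR [ -96.6 -107.4] [597.31  24.76  49.9 ] 19
FL [-96.5 106.7] [579.14 238.18  38.48] 18
BL [ 96.8 106.2] [772.39 254.1   38.26] 15
BR [  96.3 -106.7] [789.45  43.12  38.54] 16
block rel foot [-63.40142562 -13.43087028] [-15.05049996  12.46006887] [-48.82000308  -1.07744358] 20.984594381538955
```

View pics/s6.png

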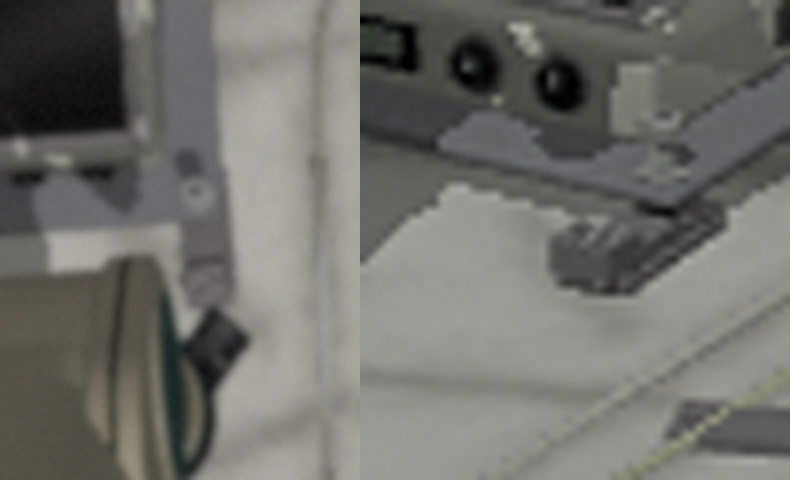

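```bash
python3 -c "
from cell import ctrl
print(ctrl.finish_job())"
```

```text
the job is handed in; nothing more can be done
None
```

I packed the front right foot with the flat shim and the taper on top. The last push on the taper measured about 5 N. The corner held without visible give under a 19 N press, after which I let go and handed the job in at about 28 s.

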